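# Two-button release of a circuit-board test cradle

### The job

Raise the circuit board out of the test cradle: press the two round release buttons on the cradle's front ledge both at the same moment, one with each fingertip, and keep both down without a break until the carrier with the board has risen all the way up, then let both buttons spring back and take the hand clear. Grasp and lift nothing: do not touch the carrier or the board, and leave the meter, solder spool, jar and screwdriver where they are.

Things in the scene. Friction and masses are not known exactly. Their poses are not given: they have to be found in the camera images.
- cradle: Fixed test cradle, base plate 240 x 200 x 12 mm. Origin: centre of its underside on the bench, z up. Its -x side is the front, with the grey button ledge (70 mm along x, 150 along y, centred at x = -85 mm, top at z = 50 mm). Behind it an aluminium frame (x -50 to +120 mm, 180 mm along y, top at z = 55 mm) surrounds the carrier. Turned by up to 0.5 rad either way.
- button_left_top (a point): Centre of the top face of the left (cradle +y) release button: black, round, 28 mm across, in a steel collar 44 mm across. At rest it is at x = -85, y = +30, z = 74 mm in the cradle frame, 12 mm over the collar's top and 24 mm over the ledge; the point moves down with the button. The two buttons stand 60 mm apart, centre to centre, along the cradle's y.
- button_right_top (a point): Centre of the top face of the right (cradle -y) release button, the same as the left one, at x = -85, y = -30 mm in the cradle frame.
- button_left (a joint): Travel of the left button in m, straight down: 0 up, 0.008 fully down. About 1 N starts it and 3.5 N takes it fully down (7 N for the two together); it springs back when let go. It frees its catch from about 4.5 mm on: hold it at 6 mm or more.
- button_right (a joint): Travel of the right button in m, as the left.
- carrier (a joint): Height of the carrier in m: 0 down (locked), 0.025 fully up. A damped spring raises it in 3 to 4 s, only while both buttons are down; either button let up stops it at the next tooth of its catch. Once fully up it stays up by itself.
- carrier_mid (a point): Centre of the carrier's top face, a grey plate 130 x 150 mm behind the ledge, at x = +40 mm in the cradle frame, z = 45 mm down and 70 mm up. Eight small black ribs on it (8 mm high) locate the board.
- board_mid (a point): Centre of the loose green circuit board, 90 x 120 x 4 mm (parts on it up to 12 mm above its underside), lying on the carrier. Not to be touched.
- meter: Red handheld multimeter lying loose on the bench, 150 x 75 x 39 mm (dial to 46 mm); origin at the centre of its underside. Bystander.
- spool: Loose aluminium solder spool standing on end, 50 mm across, 38 mm high; origin at the centre of its underside. Bystander.
- jar: Loose small amber flux jar with black cap, 44 mm across, about 45 mm high; origin at the centre of its underside. Bystander.
- driver: Loose red-handled screwdriver lying on the bench, about 200 mm long along its own x, 26 mm thick at the handle; origin half-way along. Bystander.
There are look-alikes about, which are no part of the job. What is shaped like the part that bears board_mid but brown or yellow is not meant.

How it is judged:
By the outcome, as a careful person would: the job done as asked, in the order asked, and still so for the second after the job is handed in, with the robot touching nothing.
It also fails if it takes over 35 s, if anything falls off the work surface, if the arm or the gripper's body presses on something with over 40 N, if the wrist force passes 120 N, or if a joint passes its speed limit or range.

### The arm

A 6-joint arm with a two-finger parallel gripper is mounted at the origin on the work surface. World frame = base frame: x ahead of the robot, y to its left, z up, the work surface at z = 0. Lengths are in m, angles in degrees, forces in N, time in s.
With the tool pointing down it reaches from about 0.4 to 0.825 m from the base axis. Payload 7 kg.
Tool frame: the origin (TCP) lies at the very end of the fingers, on their centre line; the grasp point (between the pads) lies 19 mm behind it; z points along the fingers, y is the line along which they close (so a half turn about z gives the same grasp; the last joint's range is limited). The gripper opens to 88 mm and grips with 3 to 60 N. Pads are 19 mm wide; open, the fingers measure 130 mm over their backs; the gripper's body (78 mm by 193 mm) begins 47 mm behind the grasp point.
Start: joints at [-48.696, 20.546, 0.682, 0, -70.136, -16.507], TCP at [0.283, -0.613, 0.227] pointing down, gripper open.
Joint ranges: [-176.03, 176.03], [-82.01, 121.73], [-58.28, 71.71], [-173.87, 95.51], [-174.79, -0.11], [-173.66, 173.66]. Speed limits (degrees/s): [136.94, 136.94, 172.46, 180, 180, 180].

### API

Orientations are given as [roll, pitch, yaw] about the fixed x, y, z axes, in that order (R = Rz(yaw) Ry(pitch) Rx(roll)).
In Python, from plant import ctrl gives the robot as it stands.
- The arm moves only by the tool carry_out, never from a script. Its argument "deltas" is a list that holds one entry, the list of rows, each a list of 5 numbers: the shift along the tool's x, y, z scaled (see below), then the turn about the tool's z scaled (see below), then the opening, from -1 (shut) to 1 (fully open). A call has 1 to 5 rows; each row is the pose to reach, as a shift and turn from the pose commanded when the call began, along the tool's axes at that moment, turning the shorter way round; what a row does not reach only later rows make up. The controller multiplies each number of a shift by 20 cm and each number of a turn by 2 pi rad. A row lasts 1/10 s, in which the tool goes at most 50 mm and 8.59 degrees, less where a joint would pass 70% of its speed; a pose out of reach is approached as far as the arm can. A call with a number of a shift or a turn outside -1 to 1 is refused whole. A call with a gripper value outside its range is refused whole. The fingers move at their own pace and stop on an object; the grip force is fixed at half the most. Time passes only in rows, so rows that repeat a pose let the fingers close. It gives the time, the measured TCP pose, the force, the opening and the grip force at its end, in the units of the state.
- ctrl.get_obs(): the state, without advancing time (a new reading comes with each control period).
- ctrl.snapshot(name): name is "scene" or "top"; returns a dict with "color" (480x640x3 uint8, red, green, blue), "camera_matrix" (3x3 intrinsics, pixels), "R" (3x3) and "t" (3): a world point X has camera coordinates R X + t. Camera axes: x right, y down, z forward; pixel columns grow to the right and rows downward; lengths in m; the calibration is good to about 2 mm. A picture is of the moment at which its call begins. There is no depth.
- ctrl.close_job(): hands the job in; it is judged then, once.
Trained networks look in a picture, given as the dict that the camera call returned (one of the last four; its "shot" number tells which), for a name from the list of things; names that differ only in an ending like _2 or _b are one class to them, and where a whole thing is asked for, a point or a joint stands for the part that bears it (a point fixed in the world has none). Each returns a list of dicts, best first, with "p" (0 to 1); they miss things now and then, are a little off and sometimes report something else, mostly with a low value. They report only what shows in the picture. A call takes as long as a camera call. They do not tell look-alikes from the thing itself.
- ctrl.search_frame(picture, name): "centre" ([column, row] in pixels, amid what is visible of it).
- ctrl.silhouettes(picture, name): "mask" (480x640 bool, what is visible of it) and "centre" ([column, row] in pixels, amid what is visible of it).
- ctrl.spot_point(picture, name): "centre" ([column, row] in pixels: a listed point, or the origin of a listed thing).
The state is a dict: "clock": time; "joint_pos": joint angles; "qvel": joint speeds; "tau": joint torques, N m; "tool_pos": TCP position; "orientation": TCP orientation; "force": force on the tool from outside, world axes, zero at the start; "moment": the same for the moment, N m; "opening": finger opening in m; "gripper_force": force on a finger pad.
Only numpy, scipy, OpenCV 4.12 (cv2) and the standard library are available. Lean on these libraries where they do the work, as an engineer would, in place of code of your own. Each camera call takes 0.05 s, during which the arm holds its last target. There are 200 camera calls.

## Working session

There is one attempt and no reset: what is moved stays moved. The work goes in short steps, Python scripts to look and compute and a tool call to move; the robot and the scene stay as the last step left them, time stands still between calls to the robot, and variables do not carry over. Pictures are saved under pics/ and viewed, at most 10 in all, crops included, and the job is handed in when it is done.

Besides the shell and the picture viewer there is one more tool, called after "Request:" by a JSON object that holds its "method" and its "body", one argument or row to a line. carry_out: Moves the arm, as the interface text tells. Its arguments: {"type":"object","properties":{"deltas":{"type":"array"}},"required":["deltas"]}

```bash
mkdir -p pics; cat > h.py <<'E'
from plant import ctrl
import numpy as np, cv2
def ray(p,px):
    K=np.array(p["camera_matrix"]);R=np.array(p["R"]);t=np.array(p["t"])
    d=R.T@np.linalg.inv(K)@np.array([px[0],px[1],1.]); return -R.T@t,d
def atz(p,px,z):
    c,d=ray(p,px); return c+d*(z-c[2])/d[2]
def proj(p,X):
    q=np.array(p["R"])@np.array(X)+np.array(p["t"]); q=np.array(p["camera_matrix"])@q; return q[:2]/q[2]
def tri(obs):
    A=np.zeros((3,3));b=np.zeros(3)
    for p,px in obs:
        c,d=ray(p,px);d=d/np.linalg.norm(d);M=np.eye(3)-np.outer(d,d);A+=M;b+=M@c
    return np.linalg.solve(A,b)
E
python3 - <<'E'
from h import *
P={n:ctrl.snapshot(n) for n in("scene","top")}
for n,p in P.items():
    cv2.imwrite(f"pics/{n}0.png",p["color"][:,:,::-1])
    for k,z in(("button_left_top",.074),("button_right_top",.074),("carrier_mid",.045),("board_mid",.05),("cradle",0)):
        for r in ctrl.spot_point(p,k)[:3]: print(n,k,round(r["p"],2),np.round(r["centre"],1),atz(p,r["centre"],z).round(4))
print(ctrl.get_obs())
E
```

```text
scene button_left_top 0.61 [383.8 172.3] [0.4331 0.0858 0.074 ]
scene button_right_top 0.76 [353.8 159.3] [0.4321 0.0294 0.074 ]
scene board_mid 0.88 [224.1 323.1] [ 0.7788 -0.0009  0.05  ]
scene board_mid 0.84 [335.1 381.3] [0.7747 0.1768 0.05  ]
scene board_mid 0.68 [329.8 227.9] [0.5605 0.0532 0.05  ]
top button_left_top 0.66 [282.8 315.1] [0.4389 0.0892 0.074 ]
top button_left_top 0.48 [377.  327.6] [ 0.4141 -0.0797  0.074 ]
top button_right_top 0.64 [318.8 315.1] [0.4379 0.0244 0.074 ]
top carrier_mid 0.75 [410.5 270.1] [ 0.5193 -0.1486  0.045 ]
top board_mid 0.81 [242.3 150.6] [0.7523 0.1647 0.05  ]
top board_mid 0.65 [303.6 248.9] [0.5615 0.0503 0.05  ]
top board_mid 0.65 [330.6 149.4] [ 0.7522 -0.0039  0.05  ]
top cradle 0.68 [305.6 271.3] [0.524  0.0473 0.    ]
{'clock': 0.6, 'joint_pos': array([-4.86948389e+01,  2.05427799e+01,  6.80129893e-01, -1.87787830e-03,
       -7.01352513e+01, -1.65069450e+01]), 'qvel': array([-0.03181752,  0.0669613 , -0.09834658, -0.11338175, -0.05760992,
       -0.04399736]), 'tau': array([ 3.25759993e-04, -5.81993508e+01,  2.93176889e+01,  6.99958518e+00,
        1.23750785e-02,  1.26967951e-06]), 'tool_pos': array([ 0.28308332, -0.61272633,  0.22658185]), 'orientation': array([-1.79998490e+02,  2.28966715e-03, -1.55202422e+02]), 'force': array([-0.04685088,  0.20797373, -0.22524232]), 'moment': array([ 0.03187655,  0.01173905, -0.00146971]), 'gripper_force': 0.0, 'opening': 0.0874740711180107}
```

View pics/scene0.png

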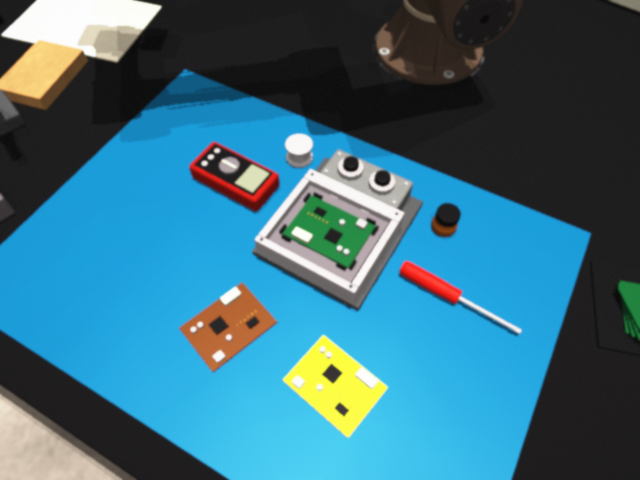

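View pics/top0.png

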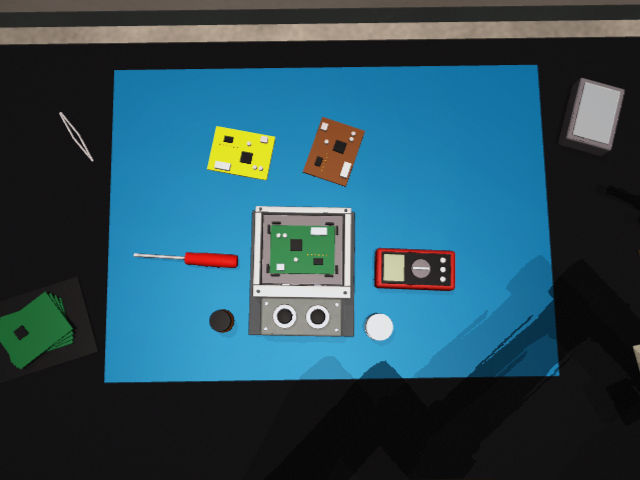

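The scene view shows the cradle with its buttons at about (351,164) and (383,179). In the top view they are at about (284,316) and (318,317), with the jar at (221,321) and the spool at (379,327). The network points are a few pixels off, so I'll refine them from the dark discs.

```bash
python3 - <<'E'
from h import *
P={n:ctrl.snapshot(n) for n in("scene","top")}
G={"scene":{"L":(383,180),"R":(351,164)},"top":{"L":(284,316),"R":(318,317)}}
C={}
ims=[]
for n,p in P.items():
    g=cv2.cvtColor(p["color"],cv2.COLOR_RGB2GRAY)
    for k,(u,v) in G[n].items():
        m=(g<70).astype(np.uint8)
        w=np.zeros_like(m);cv2.circle(w,(u,v),13,1,-1)
        nn,lab,st,ce=cv2.connectedComponentsWithStats(m*w)
        i=1+np.argmin([np.hypot(*(c-np.array((u,v)))) for c in ce[1:]])
        C[n,k]=ce[i]; print(n,k,ce[i].round(1),st[i],atz(p,ce[i],.07).round(4))
for k in"LR": print(k,tri([(P[n],C[n,k]) for n in P]).round(4))
L=tri([(P[n],C[n,"L"]) for n in P]);R=tri([(P[n],C[n,"R"]) for n in P])
L=np.r_[atz(P["top"],C["top","L"],.073)[:2],.074];R=np.r_[atz(P["top"],C["top","R"],.073)[:2],.074]
d=L-R; yaw=np.arctan2(-d[0],d[1]); print("sep",np.linalg.norm(d[:2]),"yaw",np.degrees(yaw))
M=(L+R)/2; c,s=np.cos(yaw),np.sin(yaw);Rz=np.array([[c,-s,0],[s,c,0],[0,0,1]])
o=M-Rz@[-.085,0,.074]; print("mid",M,"origin",o)
for n,p in P.items():
    im=p["color"][:,:,::-1].copy(); im=cv2.resize(im,None,fx=4,fy=4,interpolation=cv2.INTER_CUBIC)
    def pt(X): return tuple(int(a) for a in (proj(p,o+Rz@np.array(X))*4+2))
    for y in(.03,-.03):
        cv2.polylines(im,[np.array([pt((-.085+.014*np.cos(a),y+.014*np.sin(a),.074)) for a in np.linspace(0,6.28,30)])],1,(0,0,255),1)
    for z,x0,x1,w in((.055,-.05,.12,.09),(.05,-.12,-.05,.075),(.012,-.12,.12,.1)):
        cv2.polylines(im,[np.array([pt(q) for q in((x0,-w,z),(x1,-w,z),(x1,w,z),(x0,w,z))])],1,(0,0,255),1)
    u,v=pt((0,0,.05)); ims.append(im[max(0,v-300):v+300,u-300+(-0):u+300][:600])
h=min(i.shape[0] for i in ims)
o2=np.hstack([i[:h] for i in ims]);cv2.imwrite("pics/fit.png",cv2.resize(o2,(800,int(h*800/o2.shape[1])),interpolation=cv2.INTER_AREA))
E
```

```text
scene L [382.2 177.8] [375 171  15  15 169] [0.4419 0.0874 0.07  ]
scene R [350.6 163.6] [344 157  14  14 162] [0.4401 0.0277 0.07  ]
top L [284.4 315.9] [278 309  14  15 164] [0.4375 0.0865 0.07  ]
top R [317.5 316.4] [311 309  14  15 164] [0.4357 0.0268 0.07  ]
L [0.4377 0.0864 0.0649]
R [0.4359 0.0264 0.0649]
sep 0.05955216103241306 yaw -1.7608353996847548
mid [0.43652066 0.05661661 0.074     ] origin [0.52148052 0.05400477 0.        ]
```

View pics/fit.png

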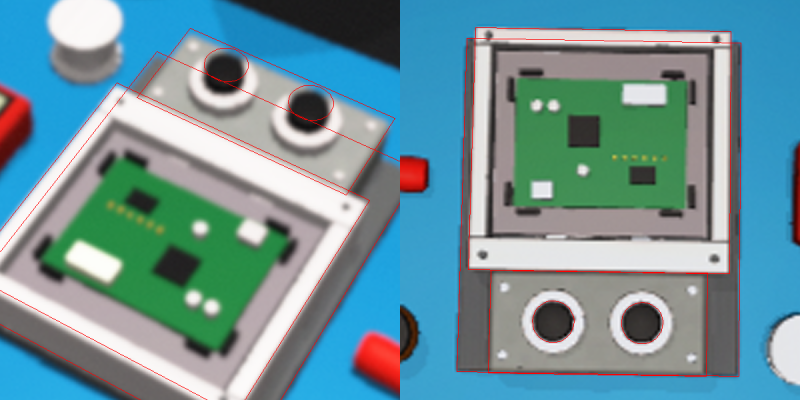

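The fit agrees with the outlines: button midpoint about (0.438, 0.057), cradle yaw about -1.7°. Next I'll move over it, staying high.

Request:
{"method": "carry_out", "body": {
  "deltas": [
    [[-0.14,0.18,0,0,0.0],[-0.28,0.36,0,0,0.0],[-0.42,0.54,0,0,0.0],[-0.56,0.72,0,0,0.0],[-0.7,0.905,0,0,0.0]]
  ]
}}

```text
clock: 1.2
tool_pos: [0.3344, -0.3882, 0.2267]
orientation: [-180.0, 0.0, -155.2]
force: [1.0, 0.5, 1.1]
opening: 0.0531
gripper_force: 0.0
```

Request:
{"method": "carry_out", "body": {
  "deltas": [
    [[-0.14,0.18,0,0,0.0],[-0.28,0.36,0,0,0.0],[-0.42,0.54,0,0,0.0],[-0.56,0.72,0,0,0.0],[-0.7,0.905,0,0,0.0]]
  ]
}}

```text
clock: 1.7
tool_pos: [0.3856, -0.165, 0.227]
orientation: [-180.0, 0.1, -155.2]
force: [1.0, 0.6, -0.9]
opening: 0.0438
gripper_force: 0.0
```

Request:
{"method": "carry_out", "body": {
  "deltas": [
    [[-0.14,0.18,0,0,0.0],[-0.28,0.36,0,0,0.0],[-0.42,0.54,0,0,0.0],[-0.56,0.72,0,0,0.0],[-0.7,0.905,0,0,0.0]]
  ]
}}

```text
clock: 2.2
tool_pos: [0.4367, 0.0584, 0.2271]
orientation: [180.0, 0.1, -155.2]
force: [0.9, -0.7, 0.2]
opening: 0.0436
gripper_force: 0.0
```

Request:
{"method": "carry_out", "body": {
  "deltas": [
    [[0,0,0,0.02,0.0],[0,0,0,0.04,0.0],[0,0,0,0.06,0.0],[0,0,0,0.073,0.0],[0,0,0,0.073,0.0]]
  ]
}}

```text
clock: 2.7
tool_pos: [0.4366, 0.0564, 0.2267]
orientation: [180.0, 0.0, 178.5]
force: [-0.5, -0.1, 0.3]
opening: 0.0436
gripper_force: 0.0
```

Request:
{"method": "carry_out", "body": {
  "deltas": [
    [[-0.006,0,0.16,0,-0.04],[-0.006,0,0.32,0,-0.04],[-0.006,0,0.48,0,-0.04],[-0.006,0,0.63,0,-0.04],[-0.006,0,0.63,0,-0.04]]
  ]
}}

```text
clock: 3.2
tool_pos: [0.4354, 0.055, 0.0976]
orientation: [-179.8, -0.3, 178.6]
force: [-1.0, -1.8, 0.6]
opening: 0.0422
gripper_force: 0.0
```

```bash
python3 - <<'E'
from h import *
o=ctrl.get_obs();print(o["tool_pos"],o["orientation"],o["opening"])
ims=[]
for n in("scene","top"):
    p=ctrl.snapshot(n);u,v=proj(p,[.438,.057,.09]).astype(int)
    print(n,u,v)
    im=cv2.resize(p["color"][max(0,v-60):v+60,u-50:u+50,::-1],(400,480),interpolation=cv2.INTER_CUBIC);ims.append(im)
cv2.imwrite("pics/near.png",np.hstack(ims))
E
```

```text
[0.43543198 0.05499885 0.09760554] [-179.82304796   -0.32973877  178.60339177] 0.042200681524904936
scene 367 161
top 300 315
```

View pics/near.png

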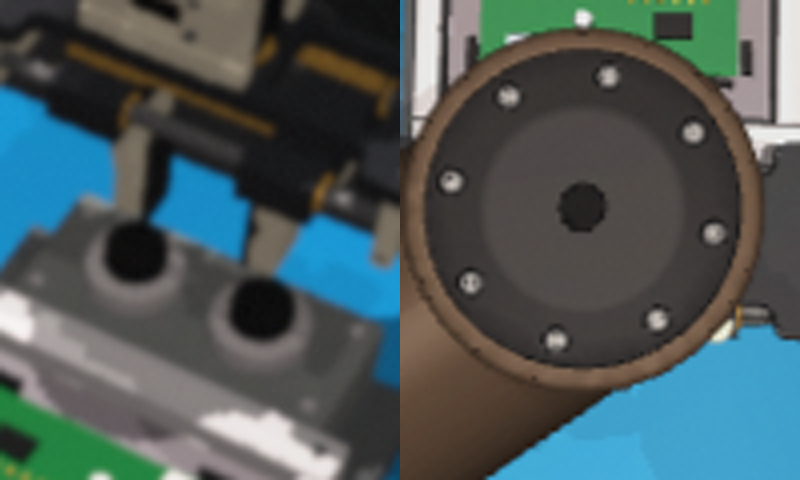

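The near scene view shows both fingertips above the two buttons, about the same distance apart as the buttons. I'll let the arm settle, then compare the pixel offset with the projection.

Request:
{"method": "carry_out", "body": {
  "deltas": [
    [[0,0,0,0,-0.04],[0,0,0,0,-0.04]]
  ]
}}

```text
clock: 3.5
tool_pos: [0.4388, 0.0569, 0.1021]
orientation: [179.9, 0.1, 178.6]
force: [0.3, -0.1, -1.1]
opening: 0.0422
gripper_force: 0.0
```

```bash
python3 - <<'E'
from h import *
o=ctrl.get_obs();print(o["tool_pos"],o["orientation"],o["opening"],o["force"])
p=ctrl.snapshot("scene");t=o["tool_pos"];c0=np.array([367-50,161-60])
im=cv2.resize(p["color"][111:201,317:417,::-1],(800,720),interpolation=cv2.INTER_CUBIC)[:600]
c0=np.array([317,111])
for s in(-1,1):
    f=lambda X:tuple(int(a) for a in (proj(p,X)-c0)*8+4)
    a=np.radians(o["orientation"][2]);ty=np.array([np.sin(a),-np.cos(a),0]);tx=np.array([np.cos(a),np.sin(a),0])
    for i,j in((.021,-.0095),(.021,.0095),(.042,-.0095),(.042,.0095)):
        cv2.circle(im,f(t+s*i*ty+j*tx),3,(0,255,0),-1)
    cv2.circle(im,f([.4375,.0567+s*.03,.074]),4,(0,0,255),-1)
cv2.imwrite("pics/near2.png",im)
E
```

```text
[0.43883881 0.05687448 0.10211891] [1.79912152e+02 1.48363979e-01 1.78557006e+02] 0.04222555959936609 [ 0.25794633 -0.09816996 -1.07726839]
```

View pics/near2.png

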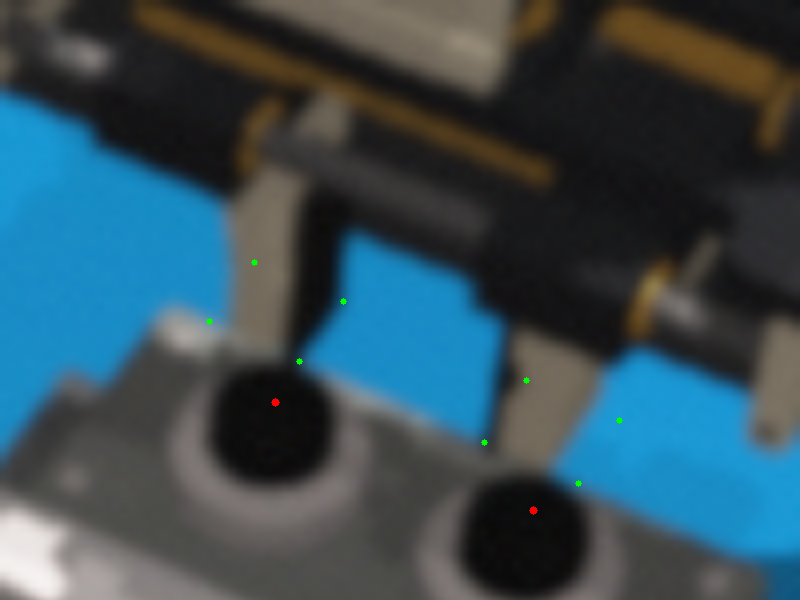

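Request:
{"method": "carry_out", "body": {
  "deltas": [
    [[-0.005,0,0.05,0,0.05],[-0.005,0,0.1,0,0.05],[-0.005,0,0.11,0,0.05],[-0.005,0,0.11,0,0.05],[-0.005,0,0.11,0,0.05]]
  ]
}}

```text
clock: 4.05
tool_pos: [0.4388, 0.0562, 0.0784]
orientation: [-180.0, -0.0, 178.5]
force: [-0.4, -0.3, 1.5]
opening: 0.0459
gripper_force: 0.0
```

Request:
{"method": "carry_out", "body": {
  "deltas": [
    [[0,0,0,0,0.05],[0,0,0,0,0.05]]
  ]
}}

```text
clock: 4.25
tool_pos: [0.439, 0.0564, 0.0788]
orientation: [180.0, 0.0, 178.5]
force: [-0.1, 0.1, 0.7]
opening: 0.0458
gripper_force: 0.0
```

Request:
{"method": "carry_out", "body": {
  "deltas": [
    [[0,0,0.03,0,0.05],[0,0,0.061,0,0.05],[0,0,0.061,0,0.05],[0,0,0.061,0,0.05]]
  ]
}}

```text
clock: 4.65
tool_pos: [0.4395, 0.0567, 0.0665]
orientation: [180.0, 0.1, 178.5]
force: [-0.8, 0.1, 5.3]
opening: 0.0462
gripper_force: 3.2
```

Request:
{"method": "carry_out", "body": {
  "deltas": [
    [[0,0,0,0,0.05],[0,0,0,0,0.05],[0,0,0,0,0.05],[0,0,0,0,0.05],[0,0,0,0,0.05]]
  ]
}}

```text
clock: 5.15
tool_pos: [0.4395, 0.0566, 0.0666]
orientation: [180.0, 0.1, 178.5]
force: [-0.5, 0.1, 6.8]
opening: 0.0462
gripper_force: 3.2
```

Request:
{"method": "carry_out", "body": {
  "deltas": [
    [[0,0,0,0,0.05],[0,0,0,0,0.05],[0,0,0,0,0.05],[0,0,0,0,0.05],[0,0,0,0,0.05]]
  ]
}}

```text
clock: 5.65
tool_pos: [0.4395, 0.0567, 0.0666]
orientation: [180.0, 0.1, 178.5]
force: [-0.1, -0.0, 6.3]
opening: 0.0459
gripper_force: 3.2
```

Request:
{"method": "carry_out", "body": {
  "deltas": [
    [[0,0,0,0,0.05],[0,0,0,0,0.05],[0,0,0,0,0.05],[0,0,0,0,0.05],[0,0,0,0,0.05]]
  ]
}}

```text
clock: 6.15
tool_pos: [0.4395, 0.0566, 0.0666]
orientation: [180.0, 0.1, 178.5]
force: [0.3, 0.8, 6.2]
opening: 0.0462
gripper_force: 3.2
```

```bash
python3 - <<'E'
from h import *
p=ctrl.snapshot("scene")
cv2.imwrite("pics/mid.png",cv2.resize(p["color"][110:310,240:440,::-1],(600,600),interpolation=cv2.INTER_CUBIC))
E
```

```text
(no output)
```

View pics/mid.png

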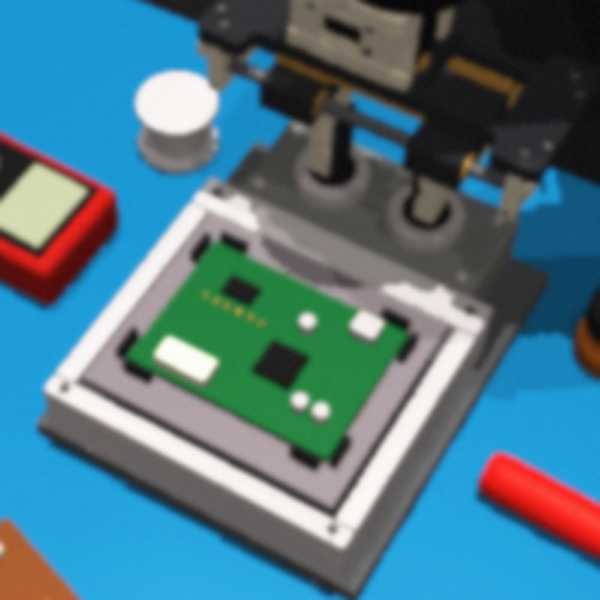

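The picture shows both fingertips on the buttons, at about (325,180) and (430,215) in the crop, and the board has risen compared with before. I'll keep holding.

Request:
{"method": "carry_out", "body": {
  "deltas": [
    [[0,0,0,0,0.05],[0,0,0,0,0.05],[0,0,0,0,0.05],[0,0,0,0,0.05],[0,0,0,0,0.05]]
  ]
}}

```text
clock: 6.7
tool_pos: [0.4396, 0.0567, 0.0666]
orientation: [180.0, 0.1, 178.5]
force: [-0.1, 0.8, 6.9]
opening: 0.0459
gripper_force: 3.2
```

Request:
{"method": "carry_out", "body": {
  "deltas": [
    [[0,0,0,0,0.05],[0,0,0,0,0.05],[0,0,0,0,0.05],[0,0,0,0,0.05],[0,0,0,0,0.05]]
  ]
}}

```text
clock: 7.2
tool_pos: [0.4395, 0.0566, 0.0665]
orientation: [180.0, 0.1, 178.5]
force: [-0.2, 0.4, 6.6]
opening: 0.0462
gripper_force: 3.2
```

Request:
{"method": "carry_out", "body": {
  "deltas": [
    [[0,0,0,0,0.05],[0,0,0,0,0.05],[0,0,0,0,0.05],[0,0,0,0,0.05],[0,0,0,0,0.05]]
  ]
}}

```text
clock: 7.7
tool_pos: [0.4395, 0.0566, 0.0666]
orientation: [180.0, 0.1, 178.5]
force: [0.2, 1.2, 6.7]
opening: 0.0463
gripper_force: 3.2
```

Request:
{"method": "carry_out", "body": {
  "deltas": [
    [[0,0,0,0,0.05],[0,0,0,0,0.05],[0,0,0,0,0.05],[0,0,0,0,0.05],[0,0,0,0,0.05]]
  ]
}}

```text
clock: 8.2
tool_pos: [0.4395, 0.0567, 0.0666]
orientation: [180.0, 0.1, 178.5]
force: [-0.1, -0.0, 6.7]
opening: 0.0459
gripper_force: 3.2
```

Request:
{"method": "carry_out", "body": {
  "deltas": [
    [[0,0,0,0,0.05],[0,0,0,0,0.05],[0,0,0,0,0.05],[0,0,0,0,0.05],[0,0,0,0,0.05]]
  ]
}}

```text
clock: 8.7
tool_pos: [0.4395, 0.0566, 0.0666]
orientation: [180.0, 0.1, 178.5]
force: [0.1, -0.2, 6.5]
opening: 0.0459
gripper_force: 3.2
```

```bash
cat > chk.py <<'E'
from h import *
import sys
p=ctrl.snapshot("scene");im=p["color"][:,:,::-1].copy()
im=cv2.resize(im,None,fx=3,fy=3,interpolation=cv2.INTER_CUBIC)
a=np.radians(-1.5);Rz=np.array([[np.cos(a),-np.sin(a),0],[np.sin(a),np.cos(a),0],[0,0,1]]);o=np.array([.4390,.0567,0])-Rz@[-.085,0,0]
for z,c in((.045,(255,0,0)),(.07,(0,0,255))):
    cv2.polylines(im,[np.array([(proj(p,o+Rz@np.array([.04+x*.065,y*.075,z]))*3+1).astype(int) for x,y in((-1,-1),(1,-1),(1,1),(-1,1))])],1,c,1)
cv2.imwrite(sys.argv[1],im[330:930,720:1320])
E
python3 chk.py pics/up.png
```

```text
(no output)
```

View pics/up.png

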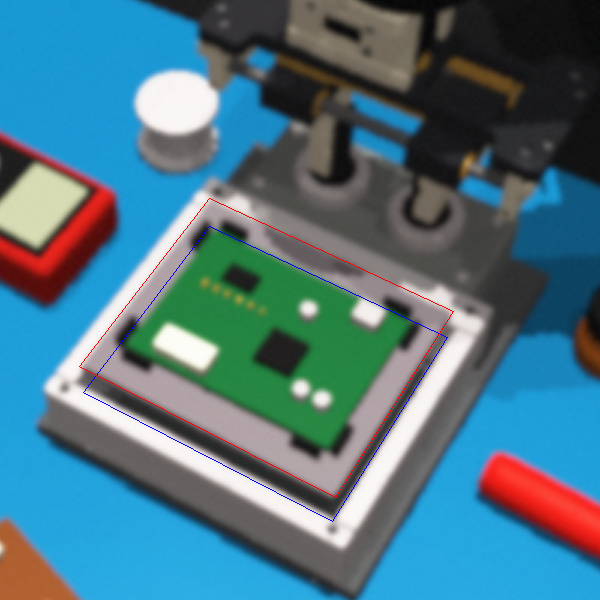

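The carrier's edges now lie on the red (fully up) outline. To be sure, I'll hold a bit longer and check that it has stopped moving.

```bash
python3 -c "
from h import *
np.save('a.npy',ctrl.snapshot('scene')['color'])"
```

Request:
{"method": "carry_out", "body": {
  "deltas": [
    [[0,0,0,0,0.05],[0,0,0,0,0.05],[0,0,0,0,0.05],[0,0,0,0,0.05],[0,0,0,0,0.05]]
  ]
}}

```text
clock: 9.3
tool_pos: [0.4395, 0.0566, 0.0665]
orientation: [180.0, 0.1, 178.5]
force: [-0.7, 0.8, 6.2]
opening: 0.0462
gripper_force: 3.2
```

Request:
{"method": "carry_out", "body": {
  "deltas": [
    [[0,0,0,0,0.05],[0,0,0,0,0.05],[0,0,0,0,0.05],[0,0,0,0,0.05],[0,0,0,0,0.05]]
  ]
}}

```text
clock: 9.8
tool_pos: [0.4395, 0.0567, 0.0666]
orientation: [180.0, 0.1, 178.5]
force: [-0.1, 0.5, 6.6]
opening: 0.0459
gripper_force: 3.2
```

```bash
python3 -c "
from h import *
b=ctrl.snapshot('scene')['color'];a=np.load('a.npy');f=lambda q:cv2.cvtColor(q[185:285,262:390],cv2.COLOR_RGB2GRAY).astype(np.float32)
print(cv2.phaseCorrelate(f(a),f(b)),np.abs(f(a)-f(b)).max());np.save('a.npy',b)"
```

```text
((-0.01605510469408955, -0.012135214063626165), 0.9929256770014763) 4.0
```

Request:
{"method": "carry_out", "body": {
  "deltas": [
    [[0,0,0,0,0.05],[0,0,0,0,0.05],[0,0,0,0,0.05],[0,0,0,0,0.05],[0,0,0,0,0.05]]
  ]
}}

```text
clock: 10.35
tool_pos: [0.4395, 0.0566, 0.0666]
orientation: [180.0, 0.1, 178.5]
force: [-0.3, 1.0, 6.8]
opening: 0.046
gripper_force: 3.2
```

```bash
python3 -c "
from h import *
b=ctrl.snapshot('scene')['color'];a=np.load('a.npy');f=lambda q:cv2.cvtColor(q[185:285,262:390],cv2.COLOR_RGB2GRAY).astype(np.float32)
print(cv2.phaseCorrelate(f(a),f(b)),np.abs(f(a)-f(b)).max())"
```

```text
((-0.012906706444525184, -0.014257625142626296), 0.9865268278121948) 4.0
```

The carrier has stopped moving and is fully up. Now I'll raise the hand straight up and clear.

Request:
{"method": "carry_out", "body": {
  "deltas": [
    [[0,0,-0.1,0,0.05],[0,0,-0.25,0,0.05],[0,0,-0.45,0,0.05],[0,0,-0.6,0,0.05],[0,0,-0.7,0,0.05]]
  ]
}}

```text
clock: 10.9
tool_pos: [0.4393, 0.0565, 0.2082]
orientation: [179.9, 0.1, 178.5]
force: [0.4, -0.4, -0.6]
opening: 0.0461
gripper_force: 0.0
```

Request:
{"method": "carry_out", "body": {
  "deltas": [
    [[0,-0.2,0,0,0.05],[0,-0.4,0,0,0.05],[0,-0.6,0,0,0.05],[0,-0.8,0,0,0.05],[0,-1.0,0,0,0.05]]
  ]
}}

```text
clock: 11.4
tool_pos: [0.4332, -0.1451, 0.2058]
orientation: [180.0, -0.0, 178.5]
force: [1.8, -0.5, 1.0]
opening: 0.0457
gripper_force: 0.0
```

Request:
{"method": "carry_out", "body": {
  "deltas": [
    [[0,0,0,0,0.05],[0,0,0,0,0.05],[0,0,0,0,0.05],[0,0,0,0,0.05],[0,0,0,0,0.05]]
  ]
}}

```text
clock: 11.9
tool_pos: [0.4339, -0.1427, 0.2064]
orientation: [180.0, 0.0, 178.6]
force: [0.1, 0.2, -0.6]
opening: 0.0455
gripper_force: 0.0
```

```bash
python3 chk.py pics/end.png
```

```text
(no output)
```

View pics/end.png

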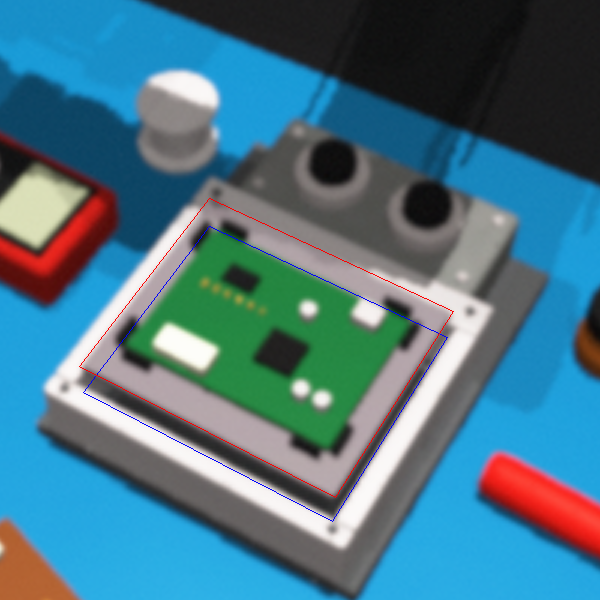

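The buttons have sprung back, at about (333,165) and (428,205) in the crop. The carrier has stayed up on the red outline and the hand is clear.

```bash
python3 -c "
from plant import ctrl
print(ctrl.close_job())"
```

```text
the job is handed in; nothing more can be done
None
```

I pressed both release buttons together and held them until the carrier with the board was fully up and had stopped moving. Then I let them spring back, took the hand clear without touching anything else, and handed the job in at about 12 s.

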